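# Unpack the spices into the spice chest

## Robot

A 6-joint arm with a two-finger parallel gripper is mounted at the origin on the work surface; the furniture and walls round the work are solid. World frame = base frame: x ahead of the robot, y to its left, z up, the work surface at z = 0. Lengths are in m, angles in rad, forces in N, time in s.
With the tool pointing down it reaches from about 0.25 to 0.725 m from the base axis. Payload 4 kg.
Tool frame: the origin (TCP) lies midway between the tips of the shut fingers; the grasp point (between the pads) lies 19 mm behind it (bot.grip_point_offset is the distance from the TCP to the grasp point, in m); z points along the fingers, y is the line along which they close (so a half turn about z gives the same grasp; the last joint's range is limited). The gripper opens to 85 mm and grips with 20 to 120 N. Pads are 22 mm wide; open, the fingers measure 114 mm over their backs; the gripper's body (76 mm by 85 mm) begins 54 mm behind the grasp point. The pads swing forward as they close: fully open they stand 13 mm farther back than shut.
Start: joints at [1.255, 0.241, 0.005, 1.335, 0, 1.571], TCP at [0.155, 0.475, 0.231] pointing down, gripper open.
Joint ranges: [-2.72, 2.72], [-1.05, 1.87], [-1.09, 1.28], [-1.99, 2.15], [-1.42, 1.44], [-3.14, 3.14]. Speed limits (rad/s): [2.79, 2.79, 3.14, 3.14, 3.14, 3.14].

## Interface

Orientations are given as a unit quaternion [x, y, z, w].
In Python, from workcell import bot gives the robot as it stands.
- The arm moves only by the tool step_arm, never from a script. Its argument "targets" is text: rows parted by semicolons, each of 7 numbers parted by spaces: the opening, from -1 (shut) to 1 (fully open), so that 0 is half open, then the shift along the world's x, y, z normalised to -1 to 1, where 1 is 0.5 m, then the turn, a rotation vector about the world's x, y, z normalised to -1 to 1, where 1 is pi/4 rad. In form: gripper x y z wx wy wz; .... A call has 1 to 10 rows; each row is the pose to reach, as a shift and turn from the pose commanded when the call began; what a row does not reach only later rows make up. A row lasts 1/12 s, in which the tool goes at most 41.7 mm and 7.16 degrees, less where a joint would pass 70% of its speed; a pose out of reach is approached as far as the arm can. A call with a number of a shift or a turn outside -1 to 1 is refused whole. A call with a gripper value outside its range is refused whole. The fingers move at their own pace and stop on an object; the grip force is fixed at half the most. Time passes only in rows, so rows that repeat a pose let the fingers close. It gives the time, the measured TCP pose, the force, the opening and the grip force at its end, in the units of the state.
- bot.get_obs(): the state, without advancing time (a new reading comes with each control period).
- bot.camera(name): name is "scene" or "top" or "wrist"; returns the picture (480x640x3 uint8, red, green, blue); there is no depth.
- bot.camera_info(name): a dict with "vertical_fov" (degrees; the focal length in pixels is half the picture's height over the tangent of half this angle, whatever the lens; pixels are square), "cx", "cy" (the principal point, pixels), "D" ([k1, k2, p1, p2, k3] as OpenCV has them; the pictures are not rectified), "pose" (4x4, takes a point from camera to world coordinates). Camera axes: x right, y up, looking along -z (the intrinsics and any distortion apply to the point x, -y, -z); pixel columns grow to the right and rows downward; lengths in m; the calibration is good to about 2 mm. A picture is of the moment at which its call begins: read the wrist's pose just before it. camera_info takes no time and is no camera call; for the wrist camera it gives the pose at the moment of the call.
- bot.job_done(): hands the job in; it is judged then, once.
The state is a dict: "clock": time; "joint_pos": joint angles; "joint_vel": joint speeds; "tau": joint torques, N m; "eef_pos": TCP position; "tool_rot": TCP orientation; "ft_force": force on the tool from outside, world axes, zero at the start; "ft_torque": the same for the moment, N m; "grip_width": finger opening in m; "grasp_force": force on a finger pad.
Only numpy, scipy, OpenCV 4.12 (cv2) and the standard library are available. Lean on these libraries where they do the work, as an engineer would, in place of code of your own. Each camera call takes 0.05 s, during which the arm holds its last target. There are 200 camera calls.

## Task

Put the seasonings away: take every spice jar out of the cardboard carton and stand them upright side by side in the drawer of the wooden spice chest, one to each place of the steel rod grid, and push the drawer fully shut. The pepper mill and the salt shaker, which are standing in the drawer's way, belong upright on the chest, in the narrow lipped tray along the front of its top. Leave the drinking glass and the candle where they stand.

Things in the scene. Friction and masses are not known exactly. Their poses are not given: they have to be found in the camera images.
- spice_1: glass spice jar with a green screw cap, round, 46 mm across (the same from base to cap, to within 2 mm) and 106 mm tall, about 110 g; origin at the centre of its underside, z up through the cap. One of up to four alike; some are absent in some starts
- spice_2: glass spice jar with a green screw cap, round, 46 mm across (the same from base to cap, to within 2 mm) and 106 mm tall, about 110 g; origin at the centre of its underside, z up through the cap. One of up to four alike; some are absent in some starts
- spice_3: glass spice jar with a green screw cap, round, 46 mm across (the same from base to cap, to within 2 mm) and 106 mm tall, about 110 g; origin at the centre of its underside, z up through the cap. One of up to four alike; some are absent in some starts
- spice_4: glass spice jar with a green screw cap, round, 46 mm across (the same from base to cap, to within 2 mm) and 106 mm tall, about 110 g; origin at the centre of its underside, z up through the cap. One of up to four alike; some are absent in some starts
- pepper_mill: dark turned-wood pepper mill, round, 150 mm tall, 180 g: base 58 mm across tapering to about 50 mm at 100 mm up, then a rounded head 49 mm across (109 to 139 mm up) and a 12 mm steel knob on top; its head does not turn. Origin at the centre of its underside, z up
- salt_shaker: glass salt shaker with a grey metal cap, round, 90 mm tall, 100 g: body 44 mm across up to 70 mm, cap 34 mm across above that. Origin at the centre of its underside, z up
- spice_chest: low chest of pale wood, fixed, 190 mm deep (x), 320 wide (y), 152 tall (161 with the lips on top); one drawer fills its front. Origin on the worktop under its centre; x from front to back, y along the front, z up. Its body's front face is at x = -95 mm; the shut drawer's 16 mm front panel covers it. A flat spoon dish, 14 mm tall, is fixed on the back of the top
- top_tray (a point): middle of the tray floor on the chest's top, 152 mm above the worktop; axes as the chest's. The tray is 72 mm wide (x) and 288 mm long (y), with lips 9 mm high all round; its centre line lies 60 mm behind the front face of the chest's body
- chest_drawer (a joint): the drawer, in m: 0 shut, grows as it is pulled out along the chest's -x, to 0.155 at its stop; about 2 N of friction, no spring or catch, stays where left. Its front panel is 316 mm wide, from 8 to 138 mm above the worktop. A jar not standing on the drawer's floor strikes the top board (underside 140 mm above the worktop) and blocks it
- drawer_handle (a point): middle of the drawer's handle, a dark steel bar 10 mm thick, 170 mm long along y, 112 mm above the worktop, its centre line 40 mm out from the front panel, so that 35 mm is free behind it; two posts 70 mm either side of the middle. Moves with the drawer
- jar_row (a point): middle of the jar row on the drawer's floor, 24 mm above the worktop; axes as the chest's; moves with the drawer. A steel rod grid (rods 8 mm thick, tops 62 mm above the floor) parts the row into four places 56 mm square, centred at y = -96, -32, 32 and 96 mm. Drawer walls reach 62 mm above the floor; back of the front panel at x = -65 mm. Drawer right out: point 90 mm before the chest's body
- carton: open divided cardboard carton that the jars come in, fixed, 132 mm square and 68 mm tall; walls, base and the two crossing dividers 4 mm thick, four cells 60 mm square, each with one jar or none; the jars stand out 42 mm above it, least crowded along the carton's diagonals. Origin on the worktop under its centre; axes along its sides
- candle_jar: glass jar with a pink candle in it, 76 mm across and 90 mm tall; to be left where it stands. Origin at the centre of its underside
- tumbler: drinking glass, 81 mm across and 91 mm tall; to be left where it stands. Origin at the centre of its underside
Things that resemble listed ones, but are neither listed nor needed, are in the scene too. Leave any pink, purple or red look-alike of the salt_shaker alone.

How it is judged:
On the way, in this order (a step that is already met when the one before it is completed fails the run):
1. the drawer has been pulled open (at least 100 mm) (value of joint chest_drawer above 0.1 m), for 0.2 s.
2. every spice jar stands upright in the open drawer, in the row, within the rod grid (x of spice_1 in the frame of jar_row between -0.012 and 0.012 m and y of spice_1 in the frame of jar_row between -0.11 and 0.11 m and z of spice_1 in the frame of jar_row between -0.005 and 0.008 m and angle between each of spice_1, spice_2, spice_3, spice_4's own z axis and vertical below 0.12 rad and linear speed of each of spice_1, spice_2, spice_3, spice_4 below 0.02 m/s and x of spice_2 in the frame of jar_row between -0.012 and 0.012 m and y of spice_2 in the frame of jar_row between -0.11 and 0.11 m and z of spice_2 in the frame of jar_row between -0.005 and 0.008 m and x of spice_3 in the frame of jar_row between -0.012 and 0.012 m and y of spice_3 in the frame of jar_row between -0.11 and 0.11 m and z of spice_3 in the frame of jar_row between -0.005 and 0.008 m and x of spice_4 in the frame of jar_row between -0.012 and 0.012 m and y of spice_4 in the frame of jar_row between -0.11 and 0.11 m and z of spice_4 in the frame of jar_row between -0.005 and 0.008 m), for 0.3 s.
3. the drawer is fully shut (value of joint chest_drawer below 0.005 m), for 0.3 s.
At the end, for the whole second after the job is handed in: every spice jar stands upright (within 7 degrees) on the drawer's floor in the rod grid, within 12 mm of the row's centre line; the drawer is shut to within 5 mm; pepper mill and salt shaker stand upright (within 9 degrees) on the tray's floor within 16 mm of its centre line; all at rest (all of step 2 and x of pepper_mill in the frame of top_tray between -0.016 and 0.016 m and y of pepper_mill in the frame of top_tray between -0.135 and 0.135 m and z of pepper_mill in the frame of top_tray between -0.005 and 0.006 m and angle between each of pepper_mill, salt_shaker's own z axis and vertical below 0.15 rad and linear speed of each of pepper_mill, salt_shaker below 0.02 m/s and x of salt_shaker in the frame of top_tray between -0.016 and 0.016 m and y of salt_shaker in the frame of top_tray between -0.135 and 0.135 m and z of salt_shaker in the frame of top_tray between -0.005 and 0.006 m and value of joint chest_drawer below 0.005 m); the robot touches nothing.
It fails at once if the drinking glass is shoved more than 40 mm from its place or knocked over (distance of tumbler from where it was at the start of the episode above 0.04 m or angle between tumbler's own z axis and vertical above 0.5 rad).
It fails at once if the candle is shoved more than 40 mm from its place or knocked over (distance of candle_jar from where it was at the start of the episode above 0.04 m or angle between candle_jar's own z axis and vertical above 0.5 rad).
Of spice_1, spice_2, spice_3, spice_4 only 2 to 4 are there at a start; the rules pass over those that are not, and their reading is None.
At some moment in a run one of spice_1, spice_2, spice_3, spice_4 may be knocked a few centimetres aside while the robot is not near it.
Once in a run the grip may slacken for a moment while it holds something.
It also fails if it takes over 210 s, if anything falls off the work surface, if the arm or the gripper's body presses on something with over 40 N, if the wrist force passes 120 N, or if a joint passes its speed limit or range.

## Working session

There is one attempt and no reset: what is moved stays moved. The work goes in short steps, Python scripts to look and compute and a tool call to move; the robot and the scene stay as the last step left them, time stands still between calls to the robot, and variables do not carry over. Pictures are saved under pics/ and viewed, at most 14 in all, crops included, and the job is handed in when it is done.

Besides the shell and the picture viewer there is one more tool, called after "Request:" as name(argument=value, ...) on one line, values as JSON. step_arm: Moves the arm, as the interface text tells. Scaled input: -1 to 1 covers 0.5 m each way for a shift and pi/4 rad each way for a turn. Its arguments: {"type":"object","properties":{"targets":{"type":"string"}},"required":["targets"]}

```bash
mkdir -p pics; ls; cat > h.py <<'E'
import numpy as np, cv2
from workcell import bot
def K(n):
    i=bot.camera_info(n); f=240/np.tan(np.radians(i["vertical_fov"])/2)
    return np.array([[f,0,i["cx"]],[0,f,i["cy"]],[0,0,1.]]),np.array(i["D"],float),np.array(i["pose"])
def snap(n,fn):
    im=bot.camera(n); cv2.imwrite("pics/"+fn,im[:,:,::-1]); return im
def px2w(n,uv,z,P=None):
    k,D,p=K(n); p=p if P is None else P
    q=cv2.undistortPoints(np.array(uv,float).reshape(-1,1,2),k,D).reshape(-1,2)
    d=np.c_[q[:,0],-q[:,1],-np.ones(len(q))]@p[:3,:3].T; o=p[:3,3]
    z=np.broadcast_to(z,len(q)); return o+d*((z-o[2])/d[:,2])[:,None]
def w2px(n,X,P=None):
    k,D,p=K(n); p=p if P is None else P
    c=(np.atleast_2d(X)-p[:3,3])@p[:3,:3]; c=c*[1,-1,-1]
    return cv2.projectPoints(c.reshape(-1,1,3),np.zeros(3),np.zeros(3),k,D)[0].reshape(-1,2)
E
python3 - <<'E'
from h import *
np.set_printoptions(precision=3,suppress=True)
for n in("scene","top","wrist"):
    snap(n,n+"0.png"); k,D,p=K(n); print(n,k[0,0],k[:2,2],D); print(p)
o=bot.get_obs(); print(o)
E
```

```text
pics
scene 468.76222344761516 [328.818 238.657] [-0.031  0.     0.     0.     0.   ]
[[ 0.762  0.248 -0.598 -0.387]
 [-0.648  0.305 -0.698 -0.939]
 [ 0.009  0.92   0.393  0.634]
 [ 0.     0.     0.     1.   ]]
top 559.6553241148453 [315.549 247.335] [-0.008  0.     0.     0.     0.   ]
[[ 0.007  0.997 -0.077  0.337]
 [-1.     0.008  0.013 -0.018]
 [ 0.014  0.077  0.997  1.387]
 [ 0.     0.     0.     1.   ]]
wrist 364.3355185620955 [316.702 236.091] [-0.053  0.     0.     0.     0.   ]
[[ 0.309 -0.917 -0.253  0.091]
 [ 0.951  0.297  0.085  0.496]
 [-0.002 -0.267  0.964  0.373]
 [ 0.     0.     0.     1.   ]]
{'clock': 0.15, 'joint_pos': array([ 1.255,  0.241,  0.004,  1.335, -0.   ,  1.571]), 'joint_vel': array([-0.001, -0.002,  0.003,  0.   , -0.001,  0.001]), 'tau': array([  0.   , -37.264,  25.264,   0.012,   0.   ,   0.   ]), 'eef_pos': array([0.155, 0.475, 0.231]), 'tool_rot': array([ 0.157,  0.988, -0.001, -0.   ]), 'ft_force': array([ 0.164, -0.151,  0.858]), 'ft_torque': array([0.036, 0.037, 0.014]), 'grasp_force': 0.0, 'grip_width': 0.08528826978749397}
```

View pics/top0.png

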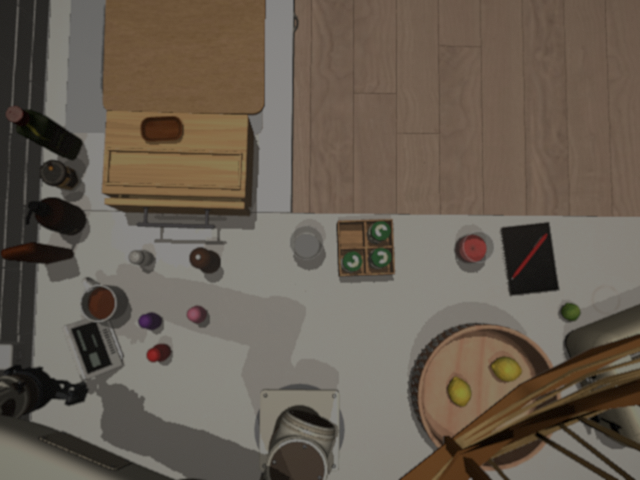

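View pics/scene0.png

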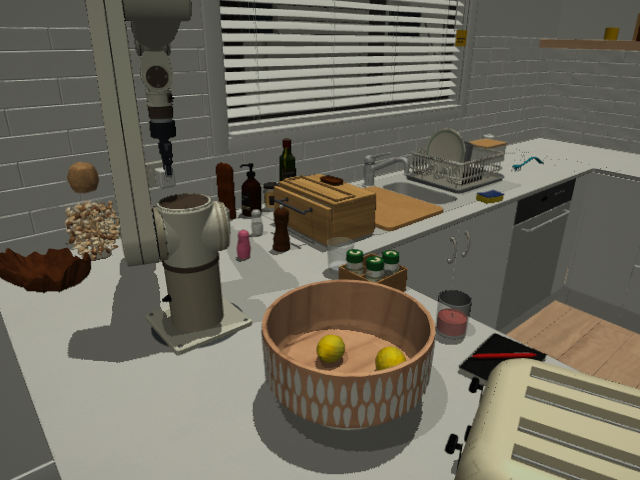

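The top view shows the chest (105–250, 110–210), the mill (~205,260), the salt shaker (~140,258), and the carton (~365,248) with jars in 3 cells and the upper-left cell empty. The tumbler is at ~(307,243) and the candle at ~(471,249). I'll enlarge it.

```bash
python3 - <<'E'
from h import *
im=cv2.imread("pics/top0.png")[100:290,90:410]
im=cv2.convertScaleAbs(cv2.resize(im,None,fx=2.5,fy=2.5,interpolation=cv2.INTER_CUBIC),alpha=1.5,beta=10)
cv2.imwrite("pics/topc.png",im)
E
```

```text
(no output)
```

View pics/topc.png

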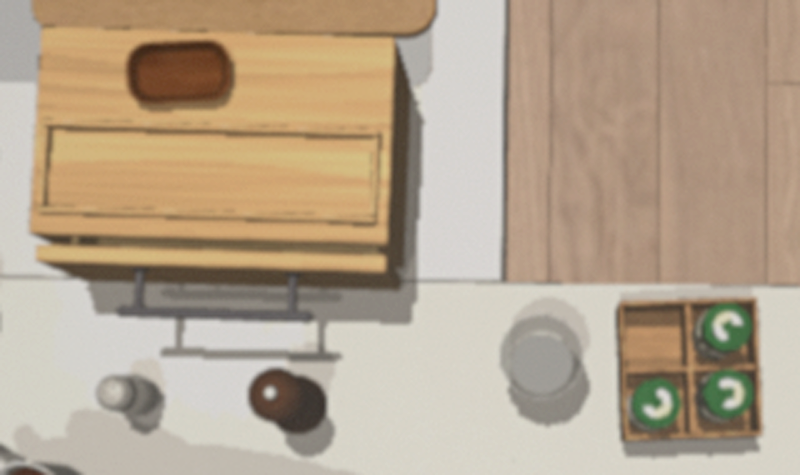

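```bash
python3 - <<'E'
from h import *
np.set_printoptions(precision=4,suppress=True)
L={"chestBL":(42,25,.152),"chestFL":(32,233,.152),"chestFR":(387,243,.152),"chestBR":(395,38,.152),
"trayBL":(48,126,.16),"trayBR":(383,136,.16),"trayFR":(376,222,.16),"trayFL":(45,205,.16),
"panFL":(38,262,.138),"panFR":(386,270,.138),"hL":(118,310,.117),"hR":(312,317,.117),
"salt":(116,390,.09),"mill":(270,393,.15),"cTL":(617,305,.068),"cTR":(755,299,.068),"cBR":(762,432,.068),"cBL":(624,440,.068),
"j1":(727,328,.106),"j2":(656,403,.106),"j3":(728,394,.106),"tumb":(540,350,.091)}
for k,(u,v,z) in L.items(): print(k,px2w("top",[(90+u/2.5,100+v/2.5)],z)[0])
print("candle",px2w("top",[(471,247)],.09))
E
```

```text
chestBL [0.7377 0.4373 0.152 ]
chestFL [0.5486 0.4393 0.152 ]
chestFR [0.5424 0.1242 0.152 ]
chestBR [0.729  0.1201 0.152 ]
trayBL [0.6434 0.4257 0.16  ]
trayBR [0.6372 0.1284 0.16  ]
trayFR [0.5598 0.1333 0.16  ]
trayFL [0.5724 0.4258 0.16  ]
panFL [0.5248 0.4381 0.138 ]
panFR [0.5203 0.1263 0.138 ]
hL [0.4845 0.3716 0.117 ]
hR [0.4796 0.1953 0.117 ]
salt [0.4132 0.3794 0.09  ]
mill [0.4081 0.2254 0.15  ]
cTL [ 0.499  -0.0852  0.068 ]
cTR [ 0.5059 -0.2165  0.068 ]
cBR [ 0.3795 -0.2227  0.068 ]
cBL [ 0.371  -0.0923  0.068 ]
j1 [ 0.4738 -0.1848  0.106 ]
j2 [ 0.4041 -0.1194  0.106 ]
j3 [ 0.4129 -0.1856  0.106 ]
tumb [ 0.4534 -0.0125  0.091 ]
candle [[ 0.4403 -0.3979  0.09  ]]
```

The chest centre is at about (0.639, 0.280) with yaw about -0.018, the tray centre at (0.604, 0.279) and the handle at (0.482, 0.283). The drawer is about 7 mm open. Every size checks out against the spec. I'll take the mill first.

Request:
step_arm(targets="1 0.506 -0.5 0 0 0 0;1 0.506 -0.5 0 0 0 0;1 0.506 -0.5 0 0 0 0;1 0.506 -0.5 0 0 0 0;1 0.506 -0.5 0 0 0 0;1 0.506 -0.5 0 0 0 0;1 0.506 -0.5 0 0 0 0;1 0.506 -0.5 0 0 0 0;1 0.506 -0.5 0 0 0 0;1 0.506 -0.5 0 0 0 0")

```text
clock: 0.98
eef_pos: [0.411, 0.2221, 0.2309]
tool_rot: [0.16, 0.987, -0.001, 0.0]
ft_force: [0.6, 0.5, -0.3]
grip_width: 0.0853
grasp_force: 0.0
```

```bash
python3 - <<'E'
from h import *
np.set_printoptions(precision=4,suppress=True)
o=bot.get_obs(); print(o["eef_pos"],o["tool_rot"],o["joint_pos"])
P=K("wrist")[2]; snap("wrist","w1.png"); print(P)
print(w2px("wrist",[[.408,.225,.15],[.413,.379,.09],[.482,.283,.117],o["eef_pos"]]))
E
```

```text
[0.411  0.2221 0.2309] [ 0.1605  0.987  -0.0006  0.0005] [ 0.4964  0.1758 -0.0782  1.3169 -0.0015  0.8187]
[[ 0.315  -0.9146 -0.2537  0.3465]
 [ 0.9491  0.303   0.086   0.2437]
 [-0.0018 -0.2678  0.9635  0.3734]
 [ 0.      0.      0.      1.    ]]
[[318.4068 242.459 ]
 [507.9373 167.0531]
 [419.9709 295.3138]
 [314.7056 304.1792]]
```

View pics/w1.png

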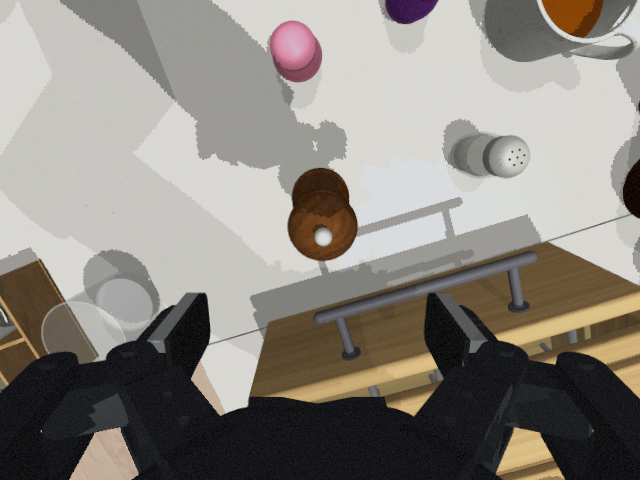

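The knob is at (323,236), the salt cap centre at (512,156), and the handle bar ends at (320,319) and (532,258). That's within a few mm of what I predicted.

```bash
python3 - <<'E'
from h import *
np.set_printoptions(precision=4,suppress=True)
print(px2w("wrist",[(323,236),(512,156),(320,319),(532,258)],[.15,.09,.115,.115]))
E
```

```text
[[0.4048 0.2291 0.15  ]
 [0.4056 0.3837 0.09  ]
 [0.478  0.2035 0.115 ]
 [0.4807 0.3728 0.115 ]]
```

Request:
step_arm(targets="1 -0.003 0.005 0 0 0 0;1 -0.003 0.005 -0.08 0 0 0;1 -0.003 0.005 -0.16 0 0 0;1 -0.003 0.005 -0.22 0 0 0;1 -0.003 0.005 -0.25 0 0 0;1 -0.003 0.005 -0.25 0 0 0;-1 -0.003 0.005 -0.25 0 0 0;-1 -0.003 0.005 -0.25 0 0 0;-1 -0.003 0.005 -0.25 0 0 0;-1 -0.003 0.005 -0.25 0 0 0")

```text
clock: 1.87
eef_pos: [0.4084, 0.2288, 0.1089]
tool_rot: [0.157, 0.988, 0.001, 0.002]
ft_force: [-0.6, -0.0, 5.5]
grip_width: 0.0461
grasp_force: 60.6
```

Request:
step_arm(targets="-1 0 0 0 0 0 0;-1 0 0 0 0 0 0;-1 0 0 0.04 0 0 0;-1 0 0 0.04 0 0 0")

```text
clock: 2.2
eef_pos: [0.4089, 0.229, 0.1299]
tool_rot: [0.157, 0.988, 0.002, 0.003]
ft_force: [0.9, 0.1, -1.7]
grip_width: 0.0461
grasp_force: 62.2
```

Gripped above the head's equator, so I'll set it down and regrip 8 mm lower.

Request:
step_arm(targets="-1 0 0 -0.038 0 0 0;-1 0 0 -0.041 0 0 0;0.4 0 0 -0.041 0 0 0;0.4 0 0 -0.041 0 0 0;0.4 0 0 -0.058 0 0 0;0.4 0 0 -0.058 0 0 0;-1 0 0 -0.058 0 0 0;-1 0 0 -0.058 0 0 0;-1 0 0 -0.058 0 0 0;-1 0 0 -0.058 0 0 0")

```text
clock: 3.03
eef_pos: [0.4067, 0.2277, 0.0971]
tool_rot: [0.157, 0.988, -0.0, -0.0]
ft_force: [0.2, 1.4, -1.0]
grip_width: 0.0466
grasp_force: 61.4
```

Request:
step_arm(targets="-1 0 0 0 0 0 0;-1 0 0 0.04 0 0 0;-1 0 0 0.1 0 0 0;-1 0 0 0.18 0 0 0;-1 0 0 0.26 0 0 0;-1 0 0 0.34 0 0 0;-1 0 0 0.42 0 0 0;-1 0 0 0.42 0 0 0")

```text
clock: 3.7
eef_pos: [0.4097, 0.2293, 0.3156]
tool_rot: [0.157, 0.988, 0.004, 0.006]
ft_force: [1.4, 0.5, -1.9]
grip_width: 0.0464
grasp_force: 62.1
```

Request:
step_arm(targets="-1 0.08 -0.015 0 0 0 0;-1 0.16 -0.03 0 0 0 0;-1 0.24 -0.045 0 0 0 0;-1 0.31 -0.06 0 0 0 0;-1 0.37 -0.07 0 0 0 0;-1 0.392 -0.075 0 0 0 0;-1 0.392 -0.075 0 0 0 0;-1 0.392 -0.075 0 0 0 0")

```text
clock: 4.37
eef_pos: [0.6028, 0.1898, 0.3055]
tool_rot: [0.158, 0.987, -0.001, -0.001]
ft_force: [0.2, -0.2, -1.8]
grip_width: 0.0466
grasp_force: 62.1
```

Request:
step_arm(targets="-1 0 0 -0.04 0 0 0;-1 0 0 -0.08 0 0 0;-1 0 0 -0.1 0 0 0;-1 0 0 -0.112 0 0 0;-1 0 0 -0.112 0 0 0;-1 0 0 -0.112 0 0 0")

```text
clock: 4.87
eef_pos: [0.6022, 0.1907, 0.2522]
tool_rot: [0.157, 0.988, 0.0, 0.0]
ft_force: [-0.1, 0.0, -1.6]
grip_width: 0.0466
grasp_force: 62.2
```

```bash
python3 - <<'E'
from h import *
snap("wrist","w2.png"); snap("scene","s2.png")
o=bot.get_obs(); print(o["eef_pos"],o["tool_rot"],o["ft_force"])
a=cv2.imread("pics/s2.png")[100:280,220:420]; cv2.imwrite("pics/s2c.png",cv2.convertScaleAbs(cv2.resize(a,None,fx=3,fy=3),alpha=1.5))
E
```

```text
[0.60295029 0.19065478 0.25278008] [1.57010178e-01 9.87596336e-01 4.89686264e-04 1.02023354e-03] [ 0.39139515 -0.74829729 -1.20438022]
```

View pics/s2c.png

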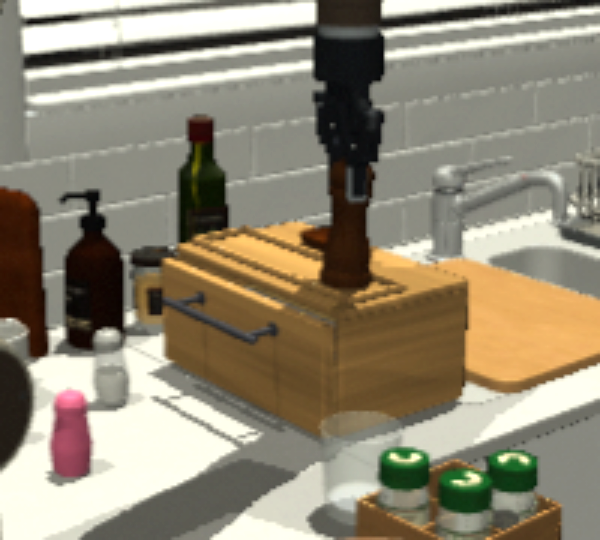

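The mill sits upright over the tray near its right end. I'll lower it the last 2 mm and release.

Request:
step_arm(targets="-1 0 0 -0.005 0 0 0;-1 0 0 -0.005 0 0 0;0.6 0 0 -0.005 0 0 0;0.6 0 0 -0.005 0 0 0;0.6 0 0 -0.005 0 0 0;0.6 0 0 0.06 0 0 0;0.6 0 0 0.12 0 0 0;0.6 0 0 0.18 0 0 0;0.6 0 0 0.2 0 0 0")

```text
clock: 5.72
eef_pos: [0.6037, 0.1905, 0.3569]
tool_rot: [0.157, 0.988, 0.002, 0.004]
ft_force: [-0.4, 0.9, 1.5]
grip_width: 0.0684
grasp_force: 0.0
```

Request:
step_arm(targets="1 -0.387 0.38 0 0 0 0;1 -0.387 0.38 0 0 0 0;1 -0.387 0.38 0 0 0 0;1 -0.387 0.38 0 0 0 0;1 -0.387 0.38 0 0 0 0;1 -0.387 0.38 0 0 0 0;1 -0.387 0.38 -0.1 0 0 0;1 -0.387 0.38 -0.2 0 0 0;1 -0.387 0.38 -0.3 0 0 0;1 -0.387 0.38 -0.35 0 0 0")

```text
clock: 6.55
eef_pos: [0.4088, 0.3811, 0.1874]
tool_rot: [0.156, 0.988, 0.001, 0.001]
ft_force: [0.5, -0.2, -0.6]
grip_width: 0.0857
grasp_force: 0.0
```

```bash
python3 - <<'E'
from h import *
o=bot.get_obs(); print(o["eef_pos"],o["tool_rot"],o["ft_force"],o["grip_width"])
snap("wrist","w3.png")
print(w2px("wrist",[[.409,.381,.09]]), w2px("top",[[.604,.19,.302]]))
a=snap("top","t3.png")[90:290,90:250,::-1]; b=cv2.imread("pics/w3.png")
a=cv2.convertScaleAbs(cv2.resize(a,None,fx=2.4,fy=2.4),alpha=1.5)
cv2.imwrite("pics/m3.png",np.hstack([a,cv2.resize(b,None,fx=.64,fy=.64)[:307].copy() if 0 else cv2.copyMakeBorder(cv2.resize(b,(400,300)),0,180,0,0,0)]))
E
```

```text
[0.40880936 0.38108968 0.18742169] [1.56342388e-01 9.87701950e-01 1.07300434e-03 8.74279914e-04] [ 0.53661908 -0.21260842 -0.63976042] 0.08569458117523551
[[329.63786107 249.48168353]] [[203.23121813 153.22820401]]
```

View pics/m3.png

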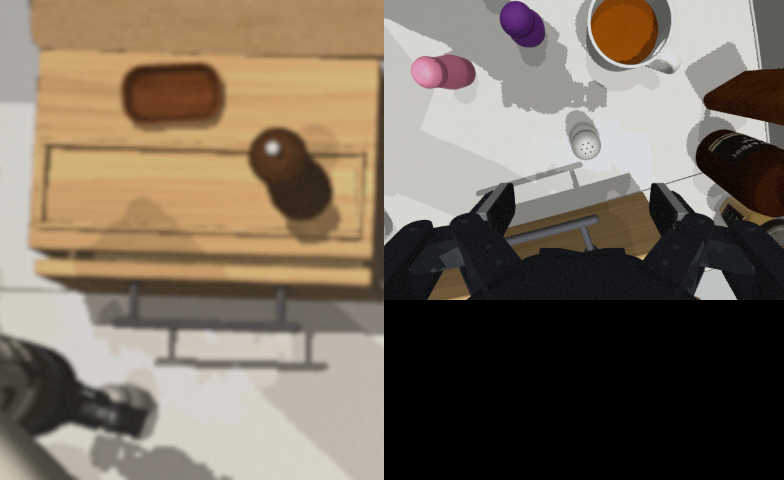

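The mill's knob in the top view is at full-frame (203.3,151.7), so it stands about 4 mm behind the centre line and is upright. The salt cap shows at about (323,235) in the wrist picture. I'll take an enlarged look to refine it.

```bash
python3 - <<'E'
from h import *
np.set_printoptions(precision=4,suppress=True)
b=cv2.imread("pics/w3.png"); 
print(px2w("wrist",[(323,236)],[.09]))
for X in([.409,.381,.09],[.409,.381,0],[.401,.381,.09],[.401,.381,0]):
    u=w2px("wrist",[X])[0]; cv2.circle(b,tuple(int(round(v)) for v in u),2,(0,0,255) if X[0]>.405 else (255,0,0),-1)
cv2.imwrite("pics/w3c.png",cv2.resize(b[180:290,260:400],None,fx=4,fy=4,interpolation=cv2.INTER_CUBIC))
E
```

```text
[[0.4005 0.3794 0.09  ]]
```

View pics/w3c.png

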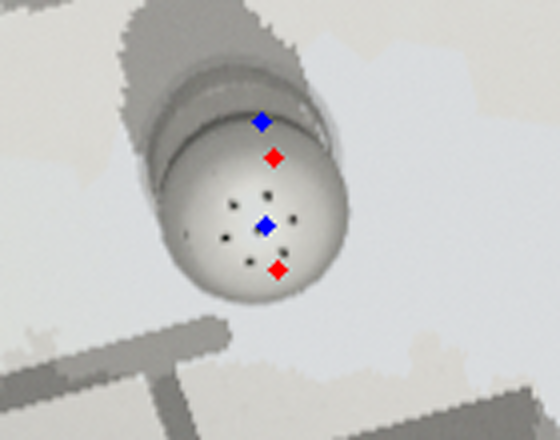

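Request:
step_arm(targets="1 -0.009 -0.003 -0.07 0 0 0;1 -0.009 -0.003 -0.14 0 0 0;1 -0.009 -0.003 -0.2 0 0 0;1 -0.009 -0.003 -0.26 0 0 0;1 -0.009 -0.003 -0.31 0 0 0;1 -0.009 -0.003 -0.31 0 0 0;-1 -0.009 -0.003 -0.31 0 0 0;-1 -0.009 -0.003 -0.31 0 0 0;-1 -0.009 -0.003 -0.31 0 0 0;-1 -0.009 -0.003 -0.31 0 0 0")

```text
clock: 7.48
eef_pos: [0.4068, 0.3804, 0.0359]
tool_rot: [0.157, 0.988, 0.002, 0.002]
ft_force: [0.4, 1.2, 16.2]
grip_width: 0.0388
grasp_force: 26.3
```

Request:
step_arm(targets="-1 0 0 0 0 0 0;-1 0 0 0 0 0 0")

```text
clock: 7.65
eef_pos: [0.407, 0.3804, 0.0363]
tool_rot: [0.157, 0.988, 0.002, 0.002]
ft_force: [-0.2, 0.2, 5.8]
grip_width: 0.0365
grasp_force: 58.1
```

The grip is catching the shoulder (36 mm reading), so I'll reopen and regrip about 12 mm lower.

Request:
step_arm(targets="0.6 0 0 0 0 0 0;0.6 0 0 0 0 0 0;0.6 0 0 -0.01 0 0 0;0.6 0 0 -0.02 0 0 0;0.6 0 0 -0.02 0 0 0;-1 0 0 -0.02 0 0 0;-1 0 0 -0.02 0 0 0;-1 0 0 -0.02 0 0 0;-1 0 0 -0.02 0 0 0;-1 0 0 -0.02 0 0 0")

```text
clock: 8.48
eef_pos: [0.4049, 0.3787, 0.0233]
tool_rot: [0.157, 0.988, 0.0, 0.0]
ft_force: [-1.0, -0.8, 2.7]
grip_width: 0.0402
grasp_force: 55.1
```

```bash
python3 - <<'E'
from h import *
o=bot.get_obs(); print(o["eef_pos"],o["tool_rot"],o["ft_force"],o["grip_width"],o["grasp_force"])
b=snap("wrist","w4.png")[:,:,::-1]
a=snap("scene","s4.png")[150:290,200:340,::-1]
cv2.imwrite("pics/m4.png",np.hstack([cv2.resize(b[130:380,160:480],None,fx=1.2,fy=1.2),cv2.resize(a,(300,300),interpolation=2)]))
E
```

```text
[0.4049003  0.37873934 0.02327324] [1.57229662e-01 9.87562062e-01 8.50963392e-05 1.93788093e-05] [-1.01446611 -0.75216054  2.70436509] 0.0401611620178587 55.12422017287463
```

View pics/m4.png

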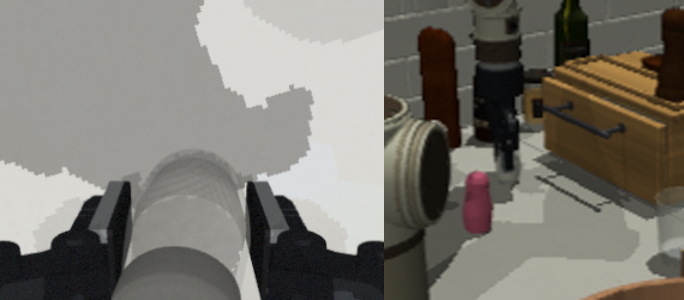

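Request:
step_arm(targets="-1 0 0 0.04 0 0 0;-1 0 0 0.12 0 0 0;-1 0 0 0.2 0 0 0;-1 0 0 0.28 0 0 0;-1 0 0 0.36 0 0 0;-1 0 0 0.44 0 0 0;-1 0 0 0.48 0 0 0;-1 0.08 -0.025 0.48 0 0 0;-1 0.16 -0.05 0.48 0 0 0;-1 0.24 -0.075 0.48 0 0 0")

```text
clock: 9.42
eef_pos: [0.5252, 0.3415, 0.2642]
tool_rot: [0.156, 0.988, 0.001, 0.001]
ft_force: [0.7, 0.8, -1.1]
grip_width: 0.0402
grasp_force: 55.5
```

Request:
step_arm(targets="-1 0.08 -0.027 0 0 0 0;-1 0.14 -0.047 0 0 0 0;-1 0.16 -0.052 0 0 0 0;-1 0.16 -0.052 0 0 0 0;-1 0.16 -0.052 -0.06 0 0 0;-1 0.16 -0.052 -0.12 0 0 0;-1 0.16 -0.052 -0.16 0 0 0;-1 0.16 -0.052 -0.168 0 0 0;-1 0.16 -0.052 -0.168 0 0 0;-1 0.16 -0.052 -0.168 0 0 0")

```text
clock: 10.25
eef_pos: [0.6039, 0.316, 0.1803]
tool_rot: [0.157, 0.988, 0.0, 0.0]
ft_force: [1.2, 0.7, 0.2]
grip_width: 0.0401
grasp_force: 57.1
```

```bash
python3 - <<'E'
from h import *
o=bot.get_obs(); print(o["eef_pos"],o["tool_rot"],o["ft_force"],o["grip_width"],o["grasp_force"])
b=snap("wrist","w5.png")[:,:,::-1]
a=snap("scene","s5.png")[130:250,240:390,::-1]
cv2.imwrite("pics/m5.png",np.hstack([cv2.resize(b,(400,300)),cv2.resize(a,(375,300),interpolation=2)]))
E
```

```text
[0.60390677 0.31598055 0.1803034 ] [1.56808233e-01 9.87628946e-01 2.67747625e-04 4.12778695e-04] [1.20277199 0.69187566 0.17994573] 0.04006463577810364 57.070612725801766
```

View pics/m5.png

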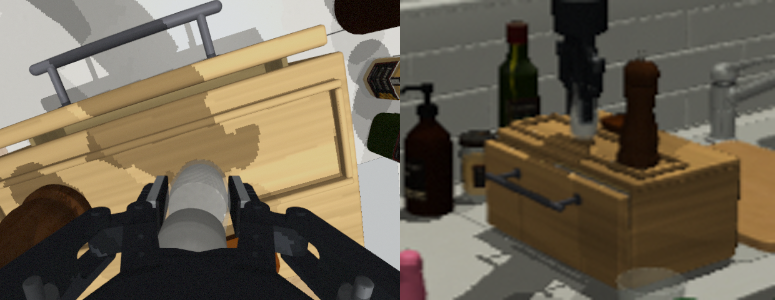

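Both pictures show the salt over the tray, upright. I'll lower it gently until it touches.

Request:
step_arm(targets="-1 0 0 -0.004 0 0 0;-1 0 0 -0.007 0 0 0;-1 0 0 -0.007 0 0 0;-1 0 0 -0.007 0 0 0")

```text
clock: 10.68
eef_pos: [0.6042, 0.3153, 0.1757]
tool_rot: [0.157, 0.988, -0.0, 0.0]
ft_force: [-0.3, -1.1, -0.7]
grip_width: 0.0404
grasp_force: 57.1
```

Request:
step_arm(targets="0.6 0 0 0 0 0 0;0.6 0 0 0 0 0 0;0.6 0 0 0 0 0 0;0.6 0 0 0.06 0 0 0;0.6 0 0 0.12 0 0 0;0.6 0 0 0.2 0 0 0;0.6 0 0 0.25 0 0 0;0.6 0 0 0.25 0 0 0")

```text
clock: 11.35
eef_pos: [0.6061, 0.3163, 0.3088]
tool_rot: [0.157, 0.988, 0.004, 0.005]
ft_force: [-0.5, 1.0, 0.6]
grip_width: 0.0685
grasp_force: 0.0
```

Request:
step_arm(targets="0 -0.246 -0.058 0 0 0 -0.9;0 -0.246 -0.058 0 0 0 -0.9;0 -0.246 -0.058 0 0 0 -0.9;0 -0.246 -0.058 0 0 0 -0.9;0 -0.246 -0.058 0 0 0 -0.9;0 -0.246 -0.058 0 0 0 -0.9;0 -0.246 -0.058 0 0 0 -0.9")

```text
clock: 11.93
eef_pos: [0.4807, 0.2863, 0.3009]
tool_rot: [0.49, 0.872, 0.0, 0.0]
ft_force: [-0.6, -0.5, 0.7]
grip_width: 0.0428
grasp_force: 0.0
```

Request:
step_arm(targets="-0.15 0 0 -0.05 0 0 -0.72;-0.15 0 0 -0.1 0 0 -0.72;-0.15 0 0 -0.15 0 0 -0.72;-0.15 0 0 -0.2 0 0 -0.72;-0.15 0 0 -0.22 0 0 -0.72;-0.15 0 0 -0.22 0 0 -0.72;-0.15 0 0 -0.22 0 0 -0.72")

```text
clock: 12.52
eef_pos: [0.4811, 0.2862, 0.1901]
tool_rot: [0.712, 0.702, -0.001, -0.0]
ft_force: [0.5, 0.3, 0.7]
grip_width: 0.0362
grasp_force: 0.0
```

```bash
python3 - <<'E'
from h import *
np.set_printoptions(precision=4,suppress=True)
o=bot.get_obs(); print(o["eef_pos"],o["tool_rot"],o["ft_force"],o["grip_width"],o["joint_pos"])
b=snap("wrist","w6.png")[:,:,::-1]; print(K("wrist")[2], w2px("wrist",[[.481,.286,.117],o["eef_pos"]]))
a=snap("top","t6.png")[90:290,90:250,::-1]
cv2.imwrite("pics/m6.png",np.hstack([cv2.resize(b,(480,360)),cv2.convertScaleAbs(cv2.resize(a,(288,360),interpolation=2),alpha=1.5)]))
E
```

```text
[0.4811 0.2862 0.1901] [ 0.7121  0.7021 -0.0007 -0.0002] [0.473  0.304  0.6552] 0.03617126514213459 [0.5367 0.3798 0.091  1.2834 0.     2.1217]
[[ 0.9999  0.0122  0.0036  0.4825]
 [-0.0128  0.9635  0.2675  0.3543]
 [-0.0002 -0.2675  0.9636  0.3338]
 [ 0.      0.      0.      1.    ]] [[315.7961 248.5732]
 [315.4921 299.0432]]
```

View pics/m6.png

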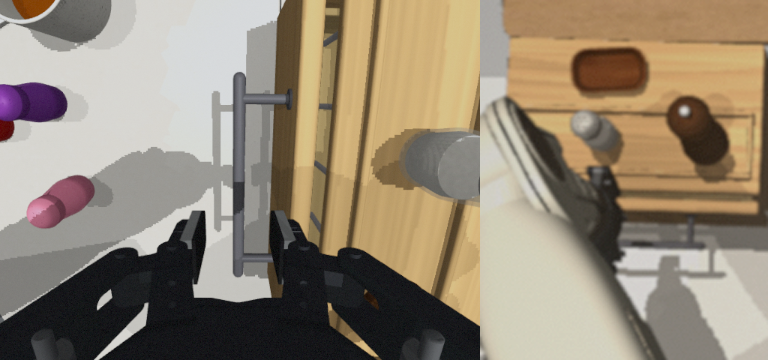

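The bar is at column 317 against a predicted 316, so the tool is well aligned; the salt stands in the tray beside the mill. I'll descend, grip, and pull.

Request:
step_arm(targets="-0.15 0.002 0 -0.06 0 0 0;-0.15 0.002 0 -0.12 0 0 0;-0.15 0.002 0 -0.17 0 0 0;-0.15 0.002 0 -0.198 0 0 0;-0.15 0.002 0 -0.198 0 0 0;-1 0.002 0 -0.198 0 0 0;-1 0.002 0 -0.198 0 0 0;-1 0.002 0 -0.198 0 0 0;-1 0.002 0 -0.198 0 0 0")

```text
clock: 13.37
eef_pos: [0.4836, 0.2871, 0.0933]
tool_rot: [0.713, 0.701, 0.002, 0.001]
ft_force: [0.6, -0.8, 6.7]
grip_width: 0.0078
grasp_force: 58.5
```

Request:
step_arm(targets="-1 -0.03 0 0 0 0 0;-1 -0.07 0.001 0 0 0 0;-1 -0.11 0.002 0 0 0 0;-1 -0.15 0.003 0 0 0 0;-1 -0.19 0.003 0 0 0 0;-1 -0.23 0.004 0 0 0 0;-1 -0.26 0.005 0 0 0 0;-1 -0.28 0.005 0 0 0 0;-1 -0.29 0.005 0 0 0 0;-1 -0.29 0.005 0 0 0 0")

```text
clock: 14.2
eef_pos: [0.337, 0.29, 0.0932]
tool_rot: [0.713, 0.702, 0.002, -0.0]
ft_force: [-2.6, 0.4, 9.6]
grip_width: 0.0078
grasp_force: 61.1
```

Request:
step_arm(targets="-1 -0.006 0 0 0 0 0;-1 -0.012 0 0 0 0 0;-1 -0.016 0 0 0 0 0;-1 -0.016 0 0 0 0 0")

```text
clock: 14.53
eef_pos: [0.3336, 0.2901, 0.0933]
tool_rot: [0.713, 0.701, 0.004, 0.003]
ft_force: [9.3, -1.3, 0.4]
grip_width: 0.0075
grasp_force: 60.2
```

The drawer hit its stop, with the handle at x = 0.3336, so the row centre is at x ≈ 0.4546. I'll release and go over the carton.

Request:
step_arm(targets="-0.15 0.006 0 0 0 0 0;-0.15 0.006 0 0 0 0 0;-0.15 0.006 0 0 0 0 0;-0.15 0.006 0 0.06 0 0 0;-0.15 0.006 0 0.13 0 0 0;-0.15 0.006 0 0.2 0 0 0;-0.15 0.006 0 0.28 0 0 0;-0.15 0.006 0 0.31 0 0 0")

```text
clock: 15.2
eef_pos: [0.3333, 0.29, 0.2515]
tool_rot: [0.713, 0.701, 0.003, 0.0]
ft_force: [1.8, 0.6, 0.0]
grip_width: 0.0363
grasp_force: 0.0
```

Request:
step_arm(targets="0.6 0.2 -0.91 0 0 0 -0.911;0.6 0.2 -0.91 0 0 0 -0.911;0.6 0.2 -0.91 0 0 0 -0.911;0.6 0.2 -0.91 0 0 0 -0.911;0.6 0.2 -0.91 0 0 0 -0.911;0.6 0.2 -0.91 0 0 0 -0.911;0.6 0.2 -0.91 0 0 0 -0.911;0.6 0.2 -0.91 0 0 0 -0.911;0.6 0.2 -0.91 0 0 0 -0.911;0.6 0.2 -0.91 0 0 0 -0.911")

```text
clock: 16.03
eef_pos: [0.421, -0.1199, 0.2463]
tool_rot: [0.913, 0.407, -0.0, -0.0]
ft_force: [0.4, 1.3, 0.1]
grip_width: 0.0681
grasp_force: 0.0
```

Request:
step_arm(targets="0.6 0 -0.06 0 0 0 0;0.6 0 -0.06 0 0 0 0;0.6 0 -0.06 0 0 0 0")

```text
clock: 16.28
eef_pos: [0.4209, -0.1491, 0.2458]
tool_rot: [0.914, 0.405, -0.001, -0.001]
ft_force: [0.0, -0.5, -0.3]
grip_width: 0.0683
grasp_force: 0.0
```

```bash
python3 - <<'E'
from h import *
np.set_printoptions(precision=4,suppress=True)
o=bot.get_obs(); print(o["eef_pos"],o["tool_rot"],o["grip_width"],o["joint_pos"])
P=K("wrist")[2]; np.save("P7.npy",P); b=snap("wrist","w7.png")[:,:,::-1]; print(P, w2px("wrist",[[.4725,-.1846,.11],[.4085,-.1878,.11],[.4053,-.1238,.11]]))
a=snap("top","t7.png")[100:290,90:250,::-1]
cv2.imwrite("pics/m7.png",np.hstack([cv2.resize(b,(400,300)),cv2.convertScaleAbs(cv2.resize(a,(400,475),interpolation=2),alpha=1.5)[:300] if 0 else cv2.resize(b,(1,300))]))
A=cv2.convertScaleAbs(cv2.resize(a,None,fx=3,fy=3,interpolation=2),alpha=1.5)
B=cv2.copyMakeBorder(cv2.resize(b,(320,240)),0,330,0,0,0)
cv2.imwrite("pics/m7.png",np.hstack([A,B]))
E
```

```text
[ 0.4209 -0.1491  0.2458] [ 0.9142  0.4052 -0.0007 -0.001 ] 0.06831117281026504 [-0.3408  0.1303 -0.0938  1.3492  0.0004  1.9664]
[[ 0.7421  0.645   0.1823  0.4665]
 [-0.6703  0.7152  0.1979 -0.0991]
 [-0.0027 -0.269   0.9631  0.3883]
 [ 0.      0.      0.      1.    ]] [[397.4864 214.7677]
 [338.509  268.9931]
 [281.6091 214.3147]]
```

View pics/m7.png

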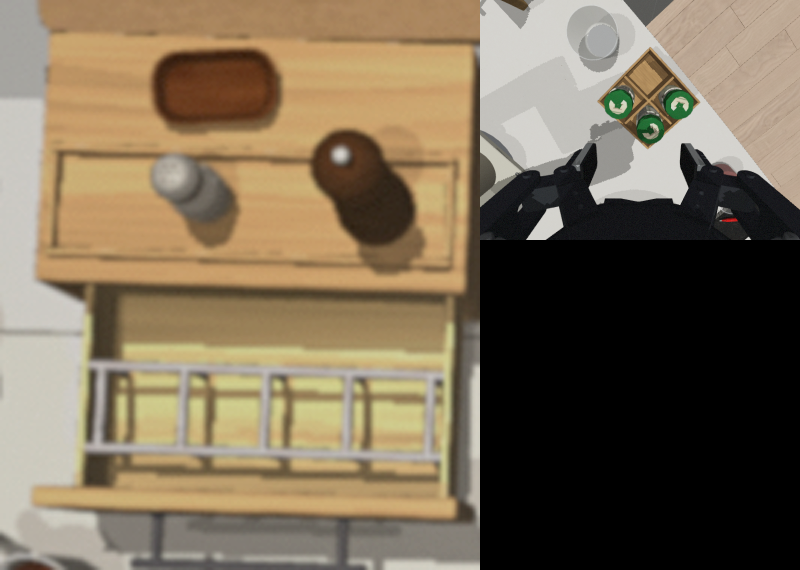

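The drawer is fully open and the rods are clear. The cross rods are at crop columns 101/184/266/348/430. The wrist picture shows all three caps within a few mm of the top measurement. I'll compute the slots and take the first jar (j2).

```bash
python3 - <<'E'
from h import *
np.set_printoptions(precision=4,suppress=True)
f=lambda u,v:(90+u/3,100+v/3)
print(px2w("top",[f(*q) for q in[(101,407),(184,408),(266,411),(348,413),(430,416),(90,364),(440,378),(90,448),(440,459)]],.086))
print(px2w("top",[f(177,166),f(341,155)],[.242,.302]))
E
```

```text
[[0.4606 0.4117 0.086 ]
 [0.4603 0.3475 0.086 ]
 [0.4585 0.2839 0.086 ]
 [0.4575 0.2204 0.086 ]
 [0.4556 0.1568 0.086 ]
 [0.4941 0.4213 0.086 ]
 [0.4854 0.1496 0.086 ]
 [0.4286 0.4191 0.086 ]
 [0.4222 0.1484 0.086 ]]
[[0.6133 0.3135 0.242 ]
 [0.6071 0.1892 0.302 ]]
```

Request:
step_arm(targets="0.4 -0.033 0.058 -0.06 0 0 0;0.4 -0.033 0.058 -0.12 0 0 0;0.4 -0.033 0.058 -0.18 0 0 0;0.4 -0.033 0.058 -0.24 0 0 0;0.4 -0.033 0.058 -0.3 0 0 0;0.4 -0.033 0.058 -0.34 0 0 0;0.4 -0.033 0.058 -0.354 0 0 0;0.4 -0.033 0.058 -0.354 0 0 0")

```text
clock: 17.05
eef_pos: [0.4034, -0.1172, 0.0682]
tool_rot: [0.913, 0.408, -0.002, -0.002]
ft_force: [0.0, -0.0, 0.0]
grip_width: 0.0595
grasp_force: 0.0
```

Request:
step_arm(targets="-1 0 0 0 0 0 0;-1 0 0 0 0 0 0;-1 0 0 0 0 0 0;-1 0 0 0 0 0 0")

```text
clock: 17.38
eef_pos: [0.4063, -0.1193, 0.0709]
tool_rot: [0.913, 0.407, 0.001, 0.001]
ft_force: [-0.1, 0.4, 3.0]
grip_width: 0.0439
grasp_force: 61.1
```

Request:
step_arm(targets="-1 0 0 0.03 0 0 0;-1 0 0 0.08 0 0 0;-1 0 0 0.14 0 0 0;-1 0 0 0.2 0 0 0;-1 0 0 0.26 0 0 0;-1 0 0 0.3 0 0 0;-1 0 0 0.3 0 0 0")

```text
clock: 17.97
eef_pos: [0.4081, -0.1201, 0.2249]
tool_rot: [0.914, 0.407, 0.004, 0.003]
ft_force: [1.0, -0.3, -0.0]
grip_width: 0.0438
grasp_force: 61.3
```

Request:
step_arm(targets="-1 0.01 0.07 0 0 0 0.1;-1 0.02 0.15 0 0 0 0.2;-1 0.03 0.23 0 0 0 0.3;-1 0.04 0.31 0 0 0 0.4;-1 0.05 0.39 0 0 0 0.5;-1 0.06 0.47 0 0 0 0.6;-1 0.07 0.55 0 0 0 0.7;-1 0.08 0.63 0 0 0 0.8;-1 0.09 0.71 0 0 0 0.9;-1 0.098 0.79 0 0 0 0.908")

```text
clock: 18.8
eef_pos: [0.4538, 0.2777, 0.219]
tool_rot: [0.713, 0.701, -0.0, 0.0]
ft_force: [1.8, -0.7, -0.3]
grip_width: 0.0436
grasp_force: 61.3
```

Request:
step_arm(targets="-1 0 0.05 0 0 0 0;-1 0 0.08 0 0 0 0;-1 0 0.08 0 0 0 0;-1 0 0.08 0 0 0 0")

```text
clock: 19.13
eef_pos: [0.4537, 0.3156, 0.2187]
tool_rot: [0.714, 0.7, -0.001, 0.0]
ft_force: [-0.3, -0.0, -1.5]
grip_width: 0.0438
grasp_force: 61.3
```

```bash
cat > g.py <<'E'
from h import *
import sys
np.set_printoptions(precision=4,suppress=True)
o=bot.get_obs(); print(o["eef_pos"],o["tool_rot"],o["ft_force"],o["grip_width"])
P=K("wrist")[2]; np.save(sys.argv[1]+".npy",P); b=snap("wrist",sys.argv[1]+".png")[:,:,::-1]
cv2.imwrite("pics/%sc.png"%sys.argv[1],b)
E
python3 g.py w8; python3 -c "
from h import *
print(w2px('wrist',[[.4545,.284,.086],[.4557,.3475,.086],[.4533,.2204,.086]]))"
```

```text
[0.4537 0.3156 0.2187] [ 0.7137  0.7004 -0.0011  0.0002] [-0.3065 -0.0191 -1.4567] 0.043758937145871035
[[318.79655651 262.04847963]
 [318.97314648 182.64498113]
 [318.6330957  332.46724813]]
```

View pics/w8.png

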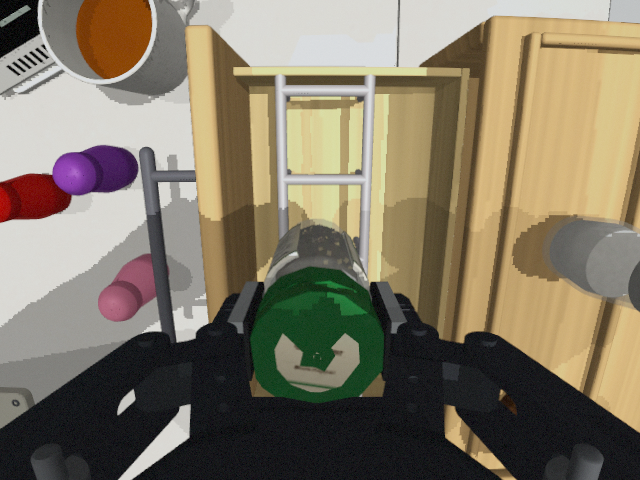

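The jar is held straight over the place. The rods straddle column ~325 at row 180, which puts the row centre a few mm farther in x than the handle estimate. I'll check that.

```bash
python3 - <<'E'
from h import *
np.set_printoptions(precision=4,suppress=True)
P=np.load("w8.npy")
print(px2w("wrist",[(283,150),(367,150),(282,100),(370,100),(326,180),(326,90)],.084,P))
print("handle",px2w("wrist",[(147,152),(158,250)],.112,P),"panel top f/b",px2w("wrist",[(188,100),(216,100)],.138,P))
print("chest edge",px2w("wrist",[(490,20),(465,300)],.152,P))
E
```

```text
[[0.4291 0.3728 0.084 ]
 [0.4916 0.3718 0.084 ]
 [0.4298 0.4082 0.084 ]
 [0.4932 0.4071 0.084 ]
 [0.4609 0.35   0.084 ]
 [0.4616 0.4144 0.084 ]]
handle [[0.3393 0.3748 0.112 ]
 [0.3378 0.3052 0.112 ]] panel top f/b [[0.3797 0.4048 0.138 ]
 [0.3962 0.4043 0.138 ]]
chest edge [[0.5466 0.4414 0.152 ]
 [0.5468 0.2814 0.152 ]]
```

```bash
python3 - <<'E'
from h import *
P=np.load("w8.npy"); t=np.linspace(0,2*np.pi,60)
im=cv2.imread("pics/w8.png")
for z,c in((.258,(0,0,255)),(.238,(255,0,0)),(.152,(0,255,255))):
    X=np.c_[.4537+.023*np.cos(t),.3156+.023*np.sin(t),0*t+z]
    cv2.polylines(im,[np.round(w2px("wrist",X,P)).astype(int)],True,c,1)
cv2.imwrite("pics/w8d.png",cv2.resize(im[200:420,220:420],None,fx=2.7,fy=2.7))
E
```

```text
(no output)
```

View pics/w8d.png

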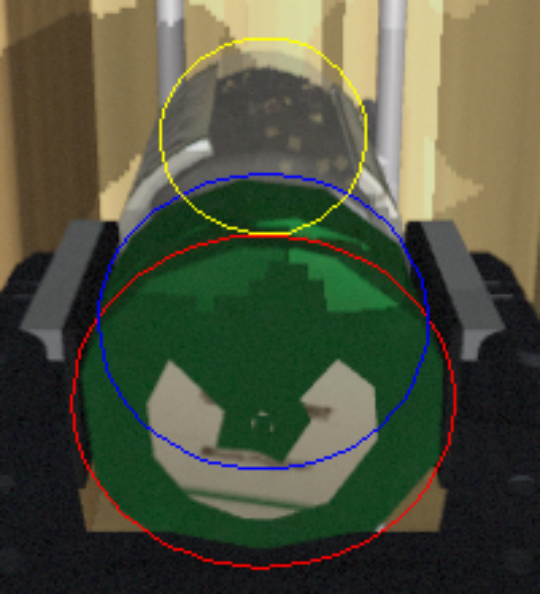

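The cap matches the prediction within about 1 mm, so the jar is centred at the TCP. I'll correct by +5.5 mm in x and +1.5 mm in y, then descend.

Request:
step_arm(targets="-1 0.011 0.004 0 0 0 0;-1 0.011 0.004 -0.04 0 0 0;-1 0.011 0.004 -0.08 0 0 0;-1 0.011 0.004 -0.11 0 0 0;-1 0.011 0.004 -0.14 0 0 0;-1 0.011 0.004 -0.17 0 0 0;-1 0.011 0.004 -0.2 0 0 0;-1 0.011 0.004 -0.2 0 0 0")

```text
clock: 19.85
eef_pos: [0.4585, 0.3151, 0.1167]
tool_rot: [0.715, 0.699, -0.003, -0.0]
ft_force: [0.1, -0.1, -1.7]
grip_width: 0.0438
grasp_force: 61.4
```

Request:
step_arm(targets="-1 0 0.003 -0.02 0 0 0;-1 0 0.003 -0.04 0 0 0;-1 0 0.003 -0.05 0 0 0;-1 0 0.003 -0.05 0 0 0;-1 0 0.003 -0.05 0 0 0")

```text
clock: 20.27
eef_pos: [0.4596, 0.3193, 0.0945]
tool_rot: [0.714, 0.7, -0.0, -0.0]
ft_force: [-1.1, 0.8, -1.1]
grip_width: 0.0435
grasp_force: 61.4
```

Request:
step_arm(targets="-1 0 -0.003 -0.004 0 0 0;-1 0 -0.003 -0.007 0 0 0;-1 0 -0.003 -0.007 0 0 0;-1 0 -0.003 -0.007 0 0 0")

```text
clock: 20.6
eef_pos: [0.4597, 0.318, 0.0913]
tool_rot: [0.714, 0.7, 0.0, 0.0]
ft_force: [-0.0, -0.2, -0.4]
grip_width: 0.0439
grasp_force: 61.4
```

Request:
step_arm(targets="0.4 0 0 0 0 0 0;0.4 0 0 0 0 0 0;0.4 0 0 0 0 0 0;0.4 0 0 0.05 0 0 0;0.4 0 0 0.11 0 0 0;0.4 0 0 0.18 0 0 0;0.4 0 0 0.25 0 0 0;0.4 0 0 0.29 0 0 0")

```text
clock: 21.27
eef_pos: [0.4608, 0.3188, 0.2407]
tool_rot: [0.714, 0.7, 0.003, 0.001]
ft_force: [0.7, 0.8, 0.9]
grip_width: 0.06
grasp_force: 0.0
```

Request:
step_arm(targets="0.4 -0.097 -1 0 0 0 -0.908;0.4 -0.097 -1 0 0 0 -0.908;0.4 -0.097 -1 0 0 0 -0.908;0.4 -0.097 -1 0 0 0 -0.908;0.4 -0.097 -1 0 0 0 -0.908;0.4 -0.097 -1 0 0 0 -0.908;0.4 -0.097 -1 0 0 0 -0.908;0.4 -0.097 -1 0 0 0 -0.908;0.4 -0.097 -1 0 0 0 -0.908;0.4 -0.097 -1 0 0 0 -0.908")

```text
clock: 22.1
eef_pos: [0.4189, -0.0987, 0.2366]
tool_rot: [0.913, 0.407, 0.001, 0.0]
ft_force: [0.4, 0.8, -0.3]
grip_width: 0.0596
grasp_force: 0.0
```

Request:
step_arm(targets="0.4 -0.01 -0.2 0 0 0 0;0.4 -0.01 -0.2 0 0 0 0;0.4 -0.01 -0.2 0 0 0 0;0.4 -0.01 -0.2 0 0 0 0")

```text
clock: 22.43
eef_pos: [0.4141, -0.2005, 0.2362]
tool_rot: [0.915, 0.404, 0.0, 0.001]
ft_force: [0.4, 0.7, 0.4]
grip_width: 0.06
grasp_force: 0.0
```

```bash
python3 - <<'E'
from h import *
np.set_printoptions(precision=4,suppress=True)
o=bot.get_obs(); print(o["eef_pos"],o["tool_rot"],o["grip_width"])
P=K("wrist")[2]; b=snap("wrist","w9.png")[:,:,::-1].copy(); a=snap("top","t9.png")[180:290,90:410,::-1]
t=np.linspace(0,2*np.pi,60)
for x,y in((.411,-.186),(.4735,-.185)):
    X=np.c_[x+.022*np.cos(t),y+.022*np.sin(t),0*t+.11]; cv2.polylines(b,[np.round(w2px("wrist",X,P)).astype(int)],True,(0,0,255),1)
cv2.imwrite("pics/m9.png",np.vstack([cv2.convertScaleAbs(cv2.resize(a,(640,220),interpolation=2),alpha=1.5),b[100:460]]))
E
```

```text
[ 0.4141 -0.2005  0.2362] [0.9147 0.4041 0.     0.0008] 0.05995506999775078
```

View pics/m9.png

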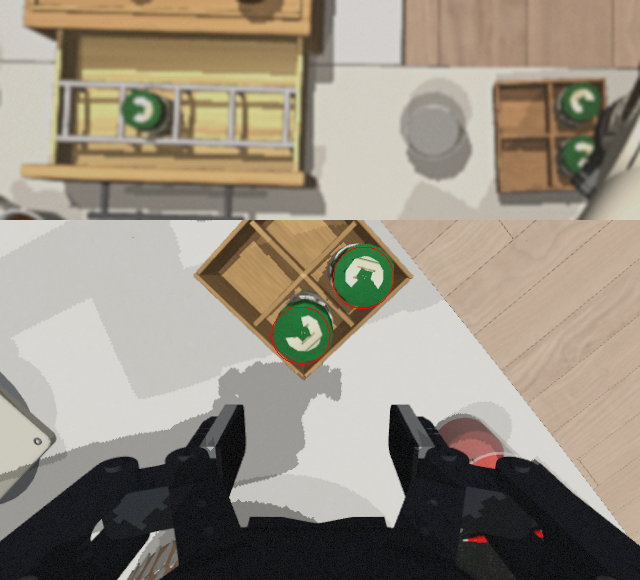

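Both caps coincide with my circles, so j3 is at (0.411, -0.186) and j1 at (0.4735, -0.185). Jar 1 stands in its place. That was my 14th picture, so from here I'll measure by code only.

Request:
step_arm(targets="0.4 -0.006 0.029 -0.04 0 0 0;0.4 -0.006 0.029 -0.1 0 0 0;0.4 -0.006 0.029 -0.16 0 0 0;0.4 -0.006 0.029 -0.22 0 0 0;0.4 -0.006 0.029 -0.28 0 0 0;0.4 -0.006 0.029 -0.32 0 0 0;0.4 -0.006 0.029 -0.334 0 0 0;0.4 -0.006 0.029 -0.334 0 0 0;0.4 -0.006 0.029 -0.334 0 0 0")

```text
clock: 23.28
eef_pos: [0.412, -0.1815, 0.0698]
tool_rot: [0.913, 0.408, 0.0, 0.0]
ft_force: [0.2, -0.4, 0.3]
grip_width: 0.0597
grasp_force: 0.0
```

Request:
step_arm(targets="-1 0 0 0 0 0 0;-1 0 0 0 0 0 0;-1 0 0 0 0 0 0;-1 0 0 0 0 0 0")

```text
clock: 23.62
eef_pos: [0.4133, -0.183, 0.0711]
tool_rot: [0.914, 0.407, 0.002, 0.002]
ft_force: [1.0, 0.2, 6.0]
grip_width: 0.0441
grasp_force: 60.8
```

Request:
step_arm(targets="-1 0 0 0.03 0 0 0;-1 0 0 0.08 0 0 0;-1 0 0 0.14 0 0 0;-1 0 0 0.2 0 0 0;-1 0 0 0.26 0 0 0;-1 0 0 0.3 0 0 0;-1 0 0 0.3 0 0 0")

```text
clock: 24.2
eef_pos: [0.4138, -0.1835, 0.2241]
tool_rot: [0.914, 0.407, 0.003, 0.004]
ft_force: [1.0, -0.7, -0.2]
grip_width: 0.0439
grasp_force: 61.4
```

Request:
step_arm(targets="-1 0.01 0.07 0 0 0 0.1;-1 0.02 0.15 0 0 0 0.2;-1 0.03 0.23 0 0 0 0.3;-1 0.04 0.31 0 0 0 0.4;-1 0.05 0.39 0 0 0 0.5;-1 0.06 0.47 0 0 0 0.6;-1 0.07 0.55 0 0 0 0.7;-1 0.08 0.63 0 0 0 0.8;-1 0.085 0.71 0 0 0 0.9;-1 0.09 0.79 0 0 0 0.908")

```text
clock: 25.03
eef_pos: [0.4555, 0.2143, 0.2178]
tool_rot: [0.713, 0.701, -0.001, -0.0]
ft_force: [0.6, -0.5, -1.2]
grip_width: 0.0441
grasp_force: 61.4
```

Request:
step_arm(targets="-1 0 0.05 0 0 0 0;-1 0 0.088 0 0 0 0;-1 0 0.088 0 0 0 0;-1 0 0.088 0 0 0 0;-1 0 0.088 0 0 0 0")

```text
clock: 25.45
eef_pos: [0.4558, 0.2558, 0.2181]
tool_rot: [0.714, 0.7, -0.001, -0.0]
ft_force: [-0.3, 0.1, -0.7]
grip_width: 0.044
grasp_force: 61.4
```

```bash
cat > g.py <<'E'
from h import *
import sys
np.set_printoptions(precision=4,suppress=True)
def caps(im):
    h=cv2.cvtColor(im,cv2.COLOR_RGB2HSV); m=cv2.inRange(h,(45,110,25),(85,255,255))
    m=cv2.morphologyEx(m,cv2.MORPH_CLOSE,np.ones((9,9)))
    n,l,s,c=cv2.connectedComponentsWithStats(m)
    return [(s[i],c[i]) for i in range(1,n) if s[i][4]>60]
def rep(tag,zs=(.106,.13)):
    o=bot.get_obs(); print(o["eef_pos"],o["tool_rot"],o["ft_force"],o["grip_width"])
    e=o["eef_pos"]; P=K("wrist")[2]; np.save(tag+".npy",P)
    for s,c in caps(snap("wrist","w"+tag+".png")): print("wrist bbox",s,"cen",c)
    t=np.linspace(0,2*np.pi,90)
    q=np.vstack([w2px("wrist",np.c_[e[0]+.022*np.cos(t),e[1]+.022*np.sin(t),0*t+e[2]+d],P) for d in(.039,.02)])
    print("expected held cap bbox",q.min(0),q.max(0))
    for s,c in caps(snap("top","t"+tag+".png")): print("top",s,c,[px2w("top",[c],z)[0][:2] for z in zs])
if __name__=="__main__": rep(sys.argv[1])
E
python3 g.py a; python3 - <<'E'
from g import *
for s,c in caps(cv2.imread("pics/w8.png")[:,:,::-1]): print("w8",s,c)
for s,c in caps(cv2.imread("pics/t9.png")[:,:,::-1]): print("t9",s,c,px2w("top",[c],.13))
E
```

```text
[0.4558 0.2558 0.2181] [ 0.7141  0.7    -0.0012 -0.0001] [-0.3477  0.0755 -0.7251] 0.04402430067121416
wrist bbox [ 285  110   71   73 3135] cen [319.8657 143.5563]
wrist bbox [  249   267   136   143 11813] cen [314.4589 331.7092]
expected held cap bbox [249.3643 267.487 ] [384.4857 406.7818]
w8 [  249   267   136   136 11800] [316.2662 330.5913]
t9 [152 226  19  18 260] [160.9231 234.4846] [[0.4597 0.3137 0.13  ]]
```

Request:
step_arm(targets="-1 0.006 -0.003 0 0 0 0;-1 0.006 -0.003 -0.04 0 0 0;-1 0.006 -0.003 -0.08 0 0 0;-1 0.006 -0.003 -0.11 0 0 0;-1 0.006 -0.003 -0.14 0 0 0;-1 0.006 -0.003 -0.17 0 0 0;-1 0.006 -0.003 -0.2 0 0 0;-1 0.006 -0.003 -0.2 0 0 0;-1 0.006 -0.003 -0.2 0 0 0")

```text
clock: 26.3
eef_pos: [0.4591, 0.2541, 0.1187]
tool_rot: [0.715, 0.7, -0.001, -0.0]
ft_force: [0.2, 0.9, -1.7]
grip_width: 0.0438
grasp_force: 61.4
```

Request:
step_arm(targets="-1 0 0 -0.02 0 0 0;-1 0 0 -0.04 0 0 0;-1 0 0 -0.05 0 0 0;-1 0 0 -0.05 0 0 0;-1 0 0 -0.05 0 0 0")

```text
clock: 26.72
eef_pos: [0.4591, 0.2551, 0.0937]
tool_rot: [0.714, 0.7, -0.0, -0.0]
ft_force: [0.8, -0.2, -1.6]
grip_width: 0.044
grasp_force: 61.4
```

Request:
step_arm(targets="-1 0 0 -0.004 0 0 0;-1 0 0 -0.006 0 0 0;-1 0 0 -0.006 0 0 0;-1 0 0 -0.006 0 0 0")

```text
clock: 27.05
eef_pos: [0.4595, 0.2553, 0.0913]
tool_rot: [0.714, 0.7, 0.0, 0.0]
ft_force: [0.0, -0.6, -0.3]
grip_width: 0.0441
grasp_force: 61.5
```

Request:
step_arm(targets="0.4 0 0 0 0 0 0;0.4 0 0 0 0 0 0;0.4 0 0 0 0 0 0;0.4 0 0 0.05 0 0 0;0.4 0 0 0.11 0 0 0;0.4 0 0 0.18 0 0 0;0.4 0 0 0.25 0 0 0;0.4 0 0 0.29 0 0 0")

```text
clock: 27.72
eef_pos: [0.4607, 0.2559, 0.2405]
tool_rot: [0.714, 0.7, 0.003, 0.001]
ft_force: [0.8, 0.4, 0.3]
grip_width: 0.0596
grasp_force: 0.0
```

Request:
step_arm(targets="0.4 0.029 -0.88 0 0 0 -0.908;0.4 0.029 -0.88 0 0 0 -0.908;0.4 0.029 -0.88 0 0 0 -0.908;0.4 0.029 -0.88 0 0 0 -0.908;0.4 0.029 -0.88 0 0 0 -0.908;0.4 0.029 -0.88 0 0 0 -0.908;0.4 0.029 -0.88 0 0 0 -0.908;0.4 0.029 -0.88 0 0 0 -0.908;0.4 0.029 -0.88 0 0 0 -0.908;0.4 0.029 -0.88 0 0 0 -0.908")

```text
clock: 28.55
eef_pos: [0.4728, -0.1633, 0.2366]
tool_rot: [0.914, 0.407, 0.0, 0.0]
ft_force: [0.7, -0.1, 0.2]
grip_width: 0.0597
grasp_force: 0.0
```

Request:
step_arm(targets="0.4 0 -0.06 0 0 0 0;0.4 0 -0.06 0 0 0 0;0.4 0 -0.06 0 0 0 0")

```text
clock: 28.8
eef_pos: [0.4728, -0.1928, 0.236]
tool_rot: [0.914, 0.405, 0.0, -0.0]
ft_force: [0.5, 0.5, -0.0]
grip_width: 0.0601
grasp_force: 0.0
```

```bash
python3 g.py b; python3 -c "
from g import *
P=np.load('b.npy')
for s,c in caps(cv2.imread('pics/wb.png')[:,:,::-1]): print(px2w('wrist',[(s[0]+s[2]/2,s[1]+s[3]/2)],.105,P),w2px('wrist',[[.4735,-.185,.11]],P))"
```

```text
[ 0.4728 -0.1928  0.236 ] [ 0.9143  0.4051  0.0001 -0.0002] [ 0.4755  0.4834 -0.0104] 0.06012430550522259
wrist bbox [ 283  184   59   62 2198] cen [311.7225 215.177 ]
expected held cap bbox [249.1137 266.938 ] [384.2726 406.2548]
top [152 226  19  18 266] [161.0414 234.4925] [array([0.4621, 0.3198]), array([0.4597, 0.3134])]
top [180 226  19  17 251] [188.5498 233.745 ] [array([0.4643, 0.2569]), array([0.4619, 0.2517])]
[[ 0.4759 -0.1844  0.105 ]] [[310.6146 218.985 ]]
```

Request:
step_arm(targets="0.4 0.002 0.015 -0.04 0 0 0;0.4 0.002 0.015 -0.1 0 0 0;0.4 0.002 0.015 -0.16 0 0 0;0.4 0.002 0.015 -0.22 0 0 0;0.4 0.002 0.015 -0.28 0 0 0;0.4 0.002 0.015 -0.32 0 0 0;0.4 0.002 0.015 -0.334 0 0 0;0.4 0.002 0.015 -0.334 0 0 0;0.4 0.002 0.015 -0.334 0 0 0")

```text
clock: 29.65
eef_pos: [0.4748, -0.1829, 0.0699]
tool_rot: [0.913, 0.408, 0.0, 0.0]
ft_force: [0.3, 0.3, 0.6]
grip_width: 0.0596
grasp_force: 0.0
```

Request:
step_arm(targets="-1 0 0 0 0 0 0;-1 0 0 0 0 0 0;-1 0 0 0 0 0 0;-1 0 0 0 0 0 0")

```text
clock: 29.98
eef_pos: [0.476, -0.1842, 0.0713]
tool_rot: [0.913, 0.407, 0.002, 0.001]
ft_force: [-0.2, 0.5, 6.8]
grip_width: 0.0436
grasp_force: 61.7
```

Request:
step_arm(targets="-1 0 0 0.03 0 0 0;-1 0 0 0.08 0 0 0;-1 0 0 0.14 0 0 0;-1 0 0 0.2 0 0 0;-1 0 0 0.26 0 0 0;-1 0 0 0.3 0 0 0;-1 0 0 0.3 0 0 0")

```text
clock: 30.57
eef_pos: [0.4768, -0.1849, 0.2248]
tool_rot: [0.914, 0.407, 0.004, 0.004]
ft_force: [0.6, -1.4, 0.2]
grip_width: 0.0436
grasp_force: 61.3
```

Request:
step_arm(targets="-1 -0.005 0.07 0 0 0 0.1;-1 -0.01 0.15 0 0 0 0.2;-1 -0.015 0.23 0 0 0 0.3;-1 -0.02 0.31 0 0 0 0.4;-1 -0.025 0.39 0 0 0 0.5;-1 -0.03 0.47 0 0 0 0.6;-1 -0.035 0.55 0 0 0 0.7;-1 -0.037 0.63 0 0 0 0.8;-1 -0.039 0.7 0 0 0 0.9;-1 -0.039 0.748 0 0 0 0.908")

```text
clock: 31.4
eef_pos: [0.4536, 0.1931, 0.2185]
tool_rot: [0.712, 0.702, -0.0, -0.0]
ft_force: [0.4, 0.2, -0.4]
grip_width: 0.044
grasp_force: 61.4
```

Request:
step_arm(targets="-1 0 0 0 0 0 0;-1 0 0 0 0 0 0;-1 0 0 0 0 0 0")

```text
clock: 31.65
eef_pos: [0.4541, 0.1896, 0.2185]
tool_rot: [0.714, 0.7, -0.001, -0.0]
ft_force: [0.2, -0.0, -0.4]
grip_width: 0.0442
grasp_force: 61.4
```

```bash
python3 g.py c; python3 - <<'E'
from h import *
# rod columns in wrist image: bright grey, low-saturation pixels, along rows
im=cv2.imread("pics/wc.png"); P=np.load("c.npy"); k=cv2.cvtColor(im,cv2.COLOR_BGR2HSV)
for v in range(40,260,20):
    r=[u for u in range(240,420) if k[v,u,1]<45 and k[v,u,2]>90]; 
    g=np.split(np.array(r),np.where(np.diff(r)>2)[0]+1) if r else []
    print(v,[(int(a[0]),int(a[-1])) for a in g if len(a)>3])
E
```

```text
[0.4541 0.1896 0.2185] [ 0.7141  0.7    -0.0008 -0.    ] [ 0.1524 -0.0009 -0.3616] 0.04419736140815169
wrist bbox [ 283    0   76   78 3811] cen [320.4978  34.7358]
wrist bbox [ 291  104   73   74 3147] cen [325.3136 138.5732]
wrist bbox [  250   263   134   140 11891] cen [316.4315 333.1966]
expected held cap bbox [249.3957 267.477 ] [384.5095 406.7721]
40 [(270, 279), (299, 317), (326, 341), (361, 371)]
60 [(270, 280), (361, 370)]
80 [(271, 281), (307, 340), (360, 370)]
100 [(271, 281), (359, 369)]
120 [(271, 281), (327, 337), (359, 369)]
140 [(272, 282), (336, 349), (364, 368)]
160 [(273, 282), (316, 332), (335, 339), (358, 367)]
180 [(273, 366)]
200 [(274, 283), (357, 366)]
220 [(275, 283), (356, 365)]
240 [(275, 281), (296, 300), (354, 364)]
```

Request:
step_arm(targets="-1 0.004 0.002 0 0 0 0;-1 0.004 0.002 -0.04 0 0 0;-1 0.004 0.002 -0.08 0 0 0;-1 0.004 0.002 -0.11 0 0 0;-1 0.004 0.002 -0.14 0 0 0;-1 0.004 0.002 -0.17 0 0 0;-1 0.004 0.002 -0.2 0 0 0;-1 0.004 0.002 -0.2 0 0 0;-1 0.004 0.002 -0.2 0 0 0")

```text
clock: 32.5
eef_pos: [0.4563, 0.1903, 0.1187]
tool_rot: [0.715, 0.7, -0.001, -0.0]
ft_force: [-0.0, -0.2, -1.0]
grip_width: 0.0435
grasp_force: 61.4
```

Request:
step_arm(targets="-1 0 0 -0.02 0 0 0;-1 0 0 -0.04 0 0 0;-1 0 0 -0.053 0 0 0;-1 0 0 -0.054 0 0 0;-1 0 0 -0.054 0 0 0;-1 0 0 -0.054 0 0 0")

```text
clock: 33.0
eef_pos: [0.4565, 0.1913, 0.0919]
tool_rot: [0.714, 0.7, -0.0, -0.0]
ft_force: [0.8, 0.1, -1.4]
grip_width: 0.0439
grasp_force: 61.4
```

Request:
step_arm(targets="-1 0 0 -0.003 0 0 0;-1 0 0 -0.003 0 0 0;0.4 0 0 -0.003 0 0 0;0.4 0 0 -0.003 0 0 0;0.4 0 0 -0.003 0 0 0;0.4 0 0 0.05 0 0 0;0.4 0 0 0.11 0 0 0;0.4 0 0 0.18 0 0 0;0.4 0 0 0.25 0 0 0;0.4 0 0 0.29 0 0 0")

```text
clock: 33.83
eef_pos: [0.4578, 0.1918, 0.241]
tool_rot: [0.714, 0.7, 0.002, 0.001]
ft_force: [-0.3, 0.1, 0.5]
grip_width: 0.0596
grasp_force: 0.0
```

Request:
step_arm(targets="0 -0.237 0.16 0 0 0 0;0 -0.237 0.16 0 0 0 0;0 -0.237 0.16 0 0 0 0;0 -0.237 0.16 0 0 0 0;0 -0.237 0.16 0 0 0 0;0 -0.237 0.16 0 0 0 0;0 -0.237 0.16 0 0 0 0")

```text
clock: 34.42
eef_pos: [0.3387, 0.2711, 0.2371]
tool_rot: [0.714, 0.7, 0.0, 0.0]
ft_force: [0.0, -0.5, -0.3]
grip_width: 0.0428
grasp_force: 0.0
```

```bash
python3 g.py d; python3 - <<'E'
from g import *
im=cv2.imread("pics/wd.png"); P=np.load("d.npy")
print("handle pred",w2px("wrist",[[.338,.285,.117],[.338,.36,.117],[.3336,.285,.117]],P))
g=cv2.cvtColor(im,cv2.COLOR_BGR2GRAY)
for v in (140,160,180,200,220,240): print(v,g[v,270:370:3])
for s,c in caps(im[:,:,::-1]): print(s,px2w("wrist",[(s[0]+s[2]/2,s[1]+s[3]/2)],.125,P))
E
```

```text
[0.3387 0.2711 0.2371] [0.7141 0.7001 0.0002 0.0003] [ 0.0193 -0.5033 -0.2723] 0.04283620052922002
wrist bbox [ 447  134   76   65 3106] cen [483.3178 163.1275]
wrist bbox [ 446  217   70   65 2706] cen [478.0625 247.4084]
wrist bbox [ 434  292   65   52 1722] cen [461.0389 314.4268]
wrist bbox [465 326  13   7  72] cen [470.0556 328.9583]
expected held cap bbox [249.5749 267.4185] [384.6802 406.7191]
top [152 226  19  18 263] [160.9962 234.384 ] [array([0.4623, 0.3199]), array([0.46  , 0.3135])]
top [180 226  19  17 247] [188.753  233.5789] [array([0.4647, 0.2564]), array([0.4623, 0.2513])]
top [209 228  16  17 138] [217.6304 235.5   ] [array([0.4608, 0.1902]), array([0.4585, 0.1863])]
handle pred [[315.6912 210.9138]
 [313.6576 103.4174]
 [309.7016 211.0189]]
140 [218 217 216 217 216 184 157 155 155 217 218 217 217  83 108 122 106  79
 156 154 156 158 156 156 132 128 132 127 156  65  76  75  79  74]
160 [216 217 217 216 217 216 155 154 155 216 217 216 216  81 103 123 111  79
 154 155 156 155 154 156 154 129 127 127 155  71  72  73  76  74]
180 [217 217 216 216 217 217 155 155 155 216 217 216 216  95 106 121 106  75
 156 155 155 156 154 153 127 129 131 153 156  69  72  71  72  78]
200 [217 216 216 217 217 214 154 156 156 215 217 217 217  94 103 117 107  78
 155 155 157 155 155 155 134 128 130 131 140  75  70  71  74  75]
220 [104  96 122 127 128 126 128 130 154 156 155 153 209 114 103 116 108  80
 156 154 155 155 156 153 129 128 128 130  88  66  62  67  73  77]
240 [ 96  89 128 197 199 198 149 130 140 182 188 188 211 112  56  55  57  91
 156 155 153 152 157 157 129 128 128 155  89  64  60  65  68  66]
[ 447  134   76   65 3106] [[0.4568 0.3163 0.125 ]]
[ 446  217   70   65 2706] [[0.46   0.2555 0.125 ]]
[ 434  292   65   52 1722] [[0.4546 0.1993 0.125 ]]
[465 326  13   7  72] [[0.4597 0.189  0.125 ]]
```

All three caps stand on the row and the handle sits at x = 0.338. I'll grip the handle and push the drawer shut.

Request:
step_arm(targets="-0.15 -0.001 0.03 -0.04 0 0 0;-0.15 -0.001 0.03 -0.1 0 0 0;-0.15 -0.001 0.03 -0.16 0 0 0;-0.15 -0.001 0.03 -0.22 0 0 0;-0.15 -0.001 0.03 -0.27 0 0 0;-0.15 -0.001 0.03 -0.29 0 0 0;-0.15 -0.001 0.03 -0.29 0 0 0;-1 -0.001 0.03 -0.29 0 0 0;-1 -0.001 0.03 -0.29 0 0 0;-1 -0.001 0.03 -0.29 0 0 0")

```text
clock: 35.35
eef_pos: [0.3391, 0.2859, 0.0924]
tool_rot: [0.715, 0.699, 0.001, 0.001]
ft_force: [1.5, -2.0, 3.6]
grip_width: 0.0079
grasp_force: 58.5
```

Request:
step_arm(targets="-1 0.02 0 0 0 0 0;-1 0.05 -0.001 0 0 0 0;-1 0.08 -0.002 0 0 0 0;-1 0.11 -0.002 0 0 0 0;-1 0.14 -0.003 0 0 0 0;-1 0.17 -0.003 0 0 0 0;-1 0.2 -0.004 0 0 0 0;-1 0.23 -0.004 0 0 0 0;-1 0.25 -0.005 0 0 0 0;-1 0.26 -0.005 0 0 0 0")

```text
clock: 36.18
eef_pos: [0.4691, 0.2832, 0.0924]
tool_rot: [0.715, 0.7, 0.0, 0.0]
ft_force: [-1.8, -1.8, 7.9]
grip_width: 0.008
grasp_force: 59.5
```

Request:
step_arm(targets="-1 0.01 0 0 0 0 0;-1 0.02 -0.001 0 0 0 0;-1 0.03 -0.001 0 0 0 0;-1 0.038 -0.001 0 0 0 0;-1 0.044 -0.001 0 0 0 0;-1 0.048 -0.001 0 0 0 0;-1 0.048 -0.001 0 0 0 0;-1 0.048 -0.001 0 0 0 0")

```text
clock: 36.85
eef_pos: [0.4884, 0.2828, 0.0924]
tool_rot: [0.714, 0.7, -0.003, -0.002]
ft_force: [-10.2, -1.7, 12.2]
grip_width: 0.0081
grasp_force: 60.1
```

Request:
step_arm(targets="-1 0.004 0 0 0 0 0;-1 0.004 0 0 0 0 0;-1 0 0 0 0 0 0;-0.15 0 0 0 0 0 0;-0.15 0 0 0 0 0 0;-0.15 0 0 0 0 0 0;-0.15 0 0 0.06 0 0 0;-0.15 0 0 0.14 0 0 0;-0.15 0 0 0.22 0 0 0;-0.15 0 0 0.26 0 0 0")

```text
clock: 37.68
eef_pos: [0.4931, 0.2841, 0.2265]
tool_rot: [0.714, 0.7, 0.003, 0.001]
ft_force: [0.4, 0.9, -0.4]
grip_width: 0.0366
grasp_force: 0.0
```

Request:
step_arm(targets="0 -0.08 0 0.04 0 0 0;0 -0.16 0 0.04 0 0 0;0 -0.2 0 0.04 0 0 0;0 -0.2 0 0.04 0 0 0;0 -0.2 0 0.04 0 0 0")

```text
clock: 38.1
eef_pos: [0.3911, 0.2833, 0.2421]
tool_rot: [0.714, 0.701, 0.0, 0.0]
ft_force: [-0.1, -0.6, -0.5]
grip_width: 0.0428
grasp_force: 0.0
```

```bash
python3 - <<'E'
from g import *
o=bot.get_obs(); print(o["eef_pos"],o["clock"])
P=K("wrist")[2]; im=snap("wrist","we.png"); s=snap("scene","se.png"); t=snap("top","te.png")
for n,i in(("w",im),("t",t),("s",s)): print(n,[(list(a),c) for a,c in caps(i)])
print("handle pred at shut z.117",w2px("wrist",[[.4886,.283,.117],[.4886,.33,.117]],P))
g=cv2.cvtColor(im,cv2.COLOR_RGB2GRAY)
(u,v)=w2px("wrist",[[.4886,.32,.117]],P)[0]; v=int(v); u=int(u); print(u,v,g[v,u-30:u+30:2])
# gap panel/body in wrist row: z .138 panel back .5446-> pixels
print("panel f/b top",w2px("wrist",[[.5286,.32,.138],[.5446,.32,.152]],P)); print(g[v,u+20:u+130:2])
# mill knob (bright spot) and salt in top vs t7
a=cv2.imread("pics/t7.png"); d=cv2.absdiff(a,t[:,:,::-1])[140:185,110:245].max(2); print("tray diff px",(d>40).sum(), d.max())
E
```

```text
[0.3911 0.2833 0.2421] 38.1
w []
t []
s []
handle pred at shut z.117 [[445.1025 225.9082]
 [449.8156 163.3105]]
448 177 [151 150 152 152 151 154 152 151 153 126 127  70  66  90 106 119 111 100
  63  70  72  74  72  72  72  68  71  74  74  73]
panel f/b top [[516.8225 180.0461]
 [551.6915 182.518 ]]
[ 68  71  74  74  73  74  72  71  76  74  72  73  71  74  75  72  72  73
  75  79  78  81  77  74 100 149 176 191 191 193 194 192 192 187 182 108
 116 109  60  63  68  80 121 152 175 184 179 176 181 185 184 181 178 178
 179]
tray diff px 0 15
```

The drawer is shut: the handle shows at column ~448, exactly where it's predicted. Tray items are unmoved since the last look, and the gripper is clear of everything. Handing in.

```bash
python3 -c "
from workcell import bot
print(bot.job_done())"
```

```text
the job is handed in; nothing more can be done
None
```

I handed the job in at about 38 s, with no verdict returned: the three jars present are in the drawer, the drawer is shut, the pepper mill and salt shaker stand in the tray, and the glass and candle were left alone.

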